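# Seat a linear bearing in the V-block checking fixture

### The job

Take the long steel bearing from the two-rod rack, lay it gently in the V of the orange fixture and push it along the V, under the bridge, until it rests on both flanks and is fully home against the back stop. Leave the short steel bearing and the brass bush where they lie on the rack, and let go of the bearing.

Things in the scene. Friction and masses are not known exactly. Their poses are not given: they have to be found in the camera images.
- long_bearing: The bearing to seat: solid steel cylinder, 40 mm diameter, 59 mm long, 0.15 to 0.31 kg, thin dark ring near each flat, black-plugged end. Origin at its middle, on its axis; its x axis runs along it (either end may go first). It starts level on the rack, origin 51 mm above the table. Home, its origin is 35.5 mm ahead (+x) of the fixture's and 60 mm up; pushing it along the V takes 1 to 3 N.
- fixture: Fixed grey plate 170x90x10 mm with orange 90 deg V-block. Origin: plate centre, table height; x along the V to the stop, z up. V from x=-75 to 65 mm, block 34 wide, V edges 49 high. Stop face x=65, 44 wide, 78 high. Bridge x=36..54: opening 56 wide, 88 high; 72 x 96 outside. So lay the bearing (its middle at x=-40..0) before the bridge, then push.
- short_bearing: Bystander, stays on the rack: same steel look and 40 mm diameter, but only 30 mm long. Origin at its middle, x along its axis. The rack is fixed to the table: two 8 mm steel rods 24 mm apart, axes 30 mm up, between black end blocks 50 mm wide, 40 mm high, on a black plate.
- brass_bush: Bystander, stays on the rack: yellow brass cylinder, 40 mm diameter, 59 mm long, no dark rings. Origin at its middle, x along its axis. The three cylinders lie end to end on the rack in any order, middles 77 to 93 mm apart, their sides free for the fingers.
Not all that is in view belongs to the job. Leave any blue or pink look-alike of the fixture alone. Leave any red look-alike of the long_bearing alone.

How it is judged:
By the outcome, as a careful person would: the job done as asked, in the order asked, and still so for the second after the job is handed in, with the robot touching nothing.
It also fails if it takes over 54 s, if anything falls off the work surface, if the arm or the gripper's body presses on something with over 40 N, if the wrist force passes 120 N, or if a joint passes its speed limit or range.

### The arm

A 6-joint arm with a two-finger parallel gripper is mounted at the origin on the work surface. World frame = base frame: x ahead of the robot, y to its left, z up, the work surface at z = 0. Lengths are in m, angles in degrees, forces in N, time in s.
With the tool pointing down it reaches from about 0.3 to 0.75 m from the base axis. Payload 8.5 kg.
Tool frame: the origin (TCP) lies on the mounting face of the last link; the fingertips stand 173 mm ahead of it and the grasp point (between the pads) lies 155 mm ahead of it (env.tips_ahead is the distance from the TCP to the fingertips, in m); x points along the fingers, z is the direction in which the jaws open and shut, and the axes are right-handed (so a half turn about x gives the same grasp; the last joint's range is limited). The gripper opens to 85 mm and grips with 20 to 120 N. Pads are 22 mm wide; open, the fingers measure 114 mm over their backs; the gripper's body (76 mm by 85 mm) begins 54 mm behind the grasp point. The pads swing forward as they close: fully open they stand 13 mm farther back than shut.
Start: joints at [-82.638, 21.807, 74.336, -0, 83.858, -12.336], TCP at [0.185, -0.518, 0.405] pointing down, gripper open.
Joint ranges: [-178.18, 178.18], [-50.72, 133.34], [12.68, 142.11], [-81.47, 261.47], [9.98, 163.14], [-165.26, 165.26]. Speed limits (degrees/s): [136.94, 136.94, 180, 180, 180, 180].

### API

Orientations are given as a 3x3 rotation matrix whose columns are the frame's x, y, z axes.
In Python, from rig import env, optics gives the robot as it stands.
- The arm moves only by the shell command python3 -m inch 'ROWS' [FORCE]. ROWS is JSON, a list of rows, each a list of 3 entries, a list of its own where there are three numbers: the closure, from -1 (fully open) to 1 (shut), then the shift along the tool's x, y, z in units of 30 mm (1.0 is 30 mm), then the turn about the tool's x in units of 5 degrees (1.0 is 5 degrees). In form: [[hand, [x, y, z], yaw], ...]. A call has exactly 8 rows; each row shifts and turns the commanded pose from where the row before left it, along the tool's axes as they then stand; what a row does not reach is not made up. A row lasts 1/12 s, in which the tool goes at most 41.7 mm and 7.16 degrees, less where a joint would pass 70% of its speed; a pose out of reach is approached as far as the arm can. A call is refused whole if a number of a shift passes 1 or a number of a turn 1, either way. A call with a gripper value outside its range is refused whole. The fingers move at their own pace and stop on an object; FORCE is the grip in N (left out, the last holds). Time passes only in rows, so rows that do not move let the fingers close, or fill a call up. It gives the time, the measured TCP pose, the force and the opening at its end, in the units of the state.
- env.observe(): the state, without advancing time (a new reading comes with each control period).
- optics.get_image(name): name is "scene" or "top"; returns the picture (400x640x3 uint8, red, green, blue); there is no depth.
- optics.camera_params(name): a dict with "fx", "fy", "cx", "cy" (pixels), "k1" (the pictures are not rectified: a ray, as slopes to the right and down, at radius r is drawn at 1 + k1 r^2 times it, then the intrinsics apply), "xyz" and "rotation" of the camera in the world. Camera axes: x right, y down, z forward; pixel columns grow to the right and rows downward; lengths in m; the calibration is good to about 2 mm. A picture is of the moment at which its call begins. camera_params takes no time and is no camera call.
- env.close_job(): hands the job in, once; it reports no verdict.
The state is a dict: "time_s": time; "q": joint angles; "qvel": joint speeds; "joint_efforts": joint torques, N m; "position": TCP position; "tool_rot": TCP orientation; "ft_force": force on the tool from outside, world axes, zero at the start; "wrist_torque": the same for the moment, N m; "grip_width": finger opening in m.
Only numpy, scipy, OpenCV 4.12 (cv2) and the standard library are available. Lean on these libraries where they do the work, as an engineer would, in place of code of your own. Each camera call takes 0.05 s, during which the arm holds its last target.

## Working session

There is one attempt and no reset: what is moved stays moved. The work goes in short steps, Python scripts to look and compute and a shell command to move; the robot and the scene stay as the last step left them, time stands still between calls to the robot, and variables do not carry over. Pictures are saved under pics/ and viewed, and the job is handed in when it is done.

```bash
ls; mkdir -p pics; python3 - <<'E'
from rig import env, optics
import cv2
s=env.observe()
print({k:(v if not hasattr(v,'tolist') else v.tolist()) for k,v in s.items()})
for n in ("scene","top"):
    im=optics.get_image(n); cv2.imwrite(f"pics/{n}0.png",im[:,:,::-1]); print(n,optics.camera_params(n))
E
```

```text
pics
{'time_s': 0.0, 'q': [-82.63884384589154, 21.840750732545814, 74.38583481260014, -0.0004669182767267216, 83.85535448537716, -12.337032637501817], 'qvel': [0.03171231752900536, 0.0032993439911504514, 0.019231165929441005, 0.010955416447506203, 0.016971640739201672, -0.0005934265227908437], 'joint_efforts': [0.002755937457550317, -44.84512209892273, -23.127787113189697, 2.2661777734356292e-05, 0.004792500258190557, 9.13136574354212e-06], 'position': [0.1853657967609685, -0.5177728045549465, 0.4041074659028758], 'tool_rot': [[-0.00019126766427996817, 0.9414809329392452, 0.3370661898329899], [0.0014172980071858088, 0.3370661126799523, -0.941479913194745], [-0.9999989773409969, 0.0002976485751767633, -0.001398828898138506]], 'ft_force': [0.6964397893206574, -0.41361337619767663, 0.788351766557195], 'wrist_torque': [0.05441662112479527, 0.008391898647782023, 0.007006996178625903], 'grip_width': 0.08533868926348041}
scene {'fx': 448.8694257471711, 'fy': 448.8694257471711, 'cx': 318.6869414292649, 'cy': 192.16097655735626, 'k1': -0.11159919350306977, 'xyz': array([ 0.98702028, -0.60409606,  0.74758821]), 'rotation': array([[ 0.77737735,  0.41211393, -0.47523316],
       [ 0.62891824, -0.52373413,  0.57459935],
       [-0.01209543, -0.74556332, -0.66632502]])}
top {'fx': 360.89470930985436, 'fy': 360.89470930985436, 'cx': 318.7220291939364, 'cy': 199.66059785654676, 'k1': -0.07275245905874268, 'xyz': array([ 0.44184035, -0.0125015 ,  0.77827945]), 'rotation': array([[ 0.02682163, -0.99134228,  0.12853437],
       [-0.9993428 , -0.02972749, -0.02074244],
       [ 0.02438386, -0.12789355, -0.99148811]])}
```

View pics/scene0.png

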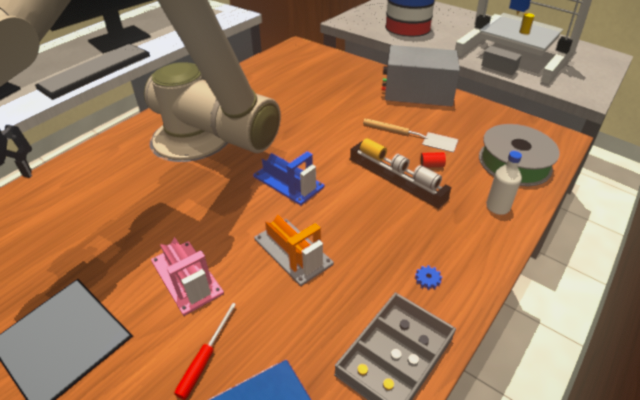

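View pics/top0.png

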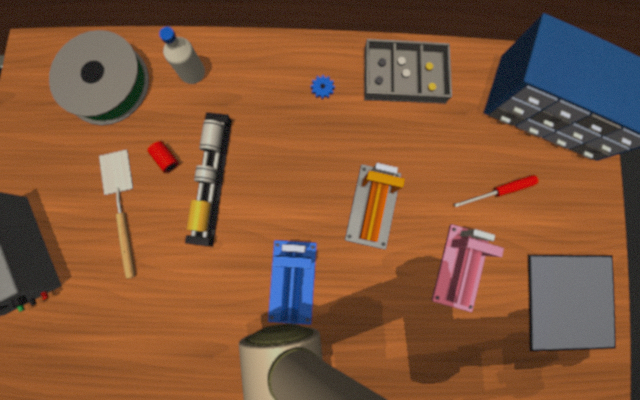

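The top view shows the rack at about (208,180): the long bearing is at (211,135), the short one at (206,173) and the brass bush at (199,216). The orange fixture is at (375,205), with its stop at the top of the picture (+x). Next I'll view enlarged crops.

```bash
python3 - <<'E'
import cv2,numpy as np
t=cv2.imread("pics/top0.png"); s=cv2.imread("pics/scene0.png")
a=cv2.resize(t[105:255,170:250],None,fx=4,fy=4,interpolation=cv2.INTER_CUBIC)
b=cv2.resize(t[155:255,335:415],None,fx=5,fy=5,interpolation=cv2.INTER_CUBIC)
b=cv2.copyMakeBorder(b,0,100,0,0,cv2.BORDER_CONSTANT)
cv2.imwrite("pics/cropt.png",np.hstack([a,b]))
a=cv2.resize(s[130:210,340:460],None,fx=3.3,fy=3.3,interpolation=cv2.INTER_CUBIC)
b=cv2.resize(s[205:285,245:345],None,fx=3.3,fy=3.3,interpolation=cv2.INTER_CUBIC)
cv2.imwrite("pics/crops.png",np.hstack([a,b]))
E
```

```text
(no output)
```

View pics/cropt.png

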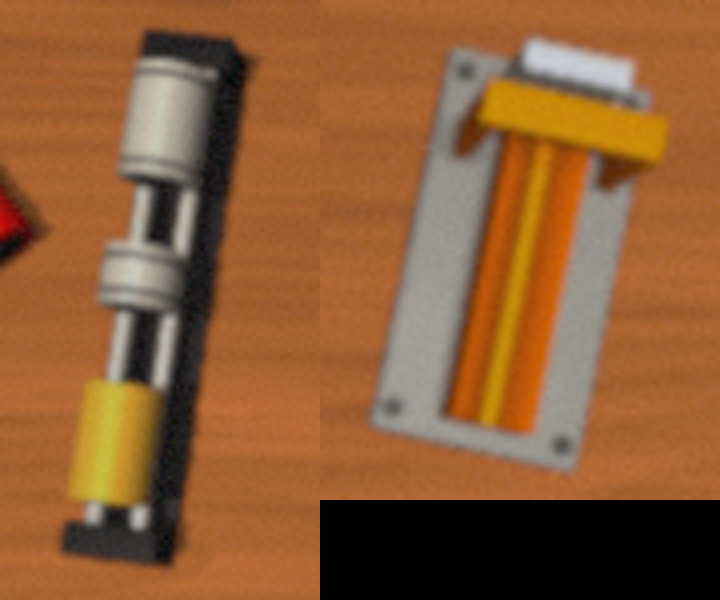

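View pics/crops.png

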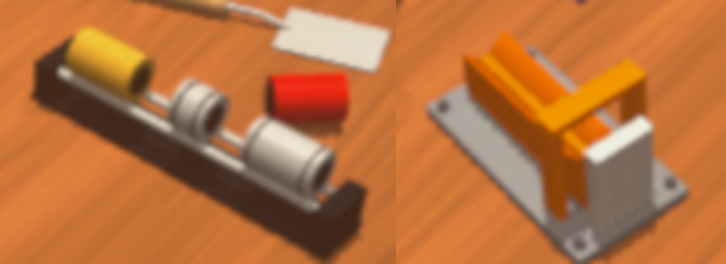

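```bash
cat > h.py <<'E'
import numpy as np,cv2
from rig import optics
def ray(n,uv):
    p=optics.camera_params(n); uv=np.atleast_2d(np.asarray(uv,float))
    d=(uv-[p['cx'],p['cy']])/[p['fx'],p['fy']]
    rd=np.linalg.norm(d,axis=1); r=rd.copy()
    for _ in range(20): r=rd/(1+p['k1']*r*r)
    s=d*(r/np.maximum(rd,1e-9))[:,None]
    return p['xyz'],np.c_[s,np.ones(len(s))]@p['rotation'].T
def plane(n,uv,z):
    o,d=ray(n,uv); return o+d*((z-o[2])/d[:,2])[:,None]
def proj(n,P):
    p=optics.camera_params(n); c=(np.atleast_2d(P)-p['xyz'])@p['rotation']
    s=c[:,:2]/c[:,2:]; r2=(s**2).sum(1)[:,None]
    return s*(1+p['k1']*r2)*[p['fx'],p['fy']]+[p['cx'],p['cy']]
E
python3 - <<'E'
from h import *
t=cv2.imread("pics/top0.png")
K=4
def crop(im,x0,y0,x1,y1):
    return cv2.resize(im[y0:y1,x0:x1],None,fx=K,fy=K,interpolation=cv2.INTER_CUBIC)
def topix(c,x0,y0): return (np.asarray(c)+.5)/K-.5+[x0,y0]
# plate: bounding rect of low-sat grey + orange
x0,y0=335,155
c=crop(t,x0,y0,415,258); hsv=cv2.cvtColor(c,cv2.COLOR_BGR2HSV)
print(hsv[300,60],hsv[200,10],hsv[180,170])
m=((hsv[...,1]<110)&(hsv[...,2]>90)).astype('uint8')*255
cv2.imwrite("pics/m1.png",m)
x1,y1=180,105
c2=crop(t,x1,y1,245,255); h2=cv2.cvtColor(c2,cv2.COLOR_BGR2HSV)
m2=((h2[...,1]<90)&(h2[...,2]>105)).astype('uint8')*255
m2=cv2.morphologyEx(m2,cv2.MORPH_CLOSE,np.ones((17,17),np.uint8))
m2=cv2.morphologyEx(m2,cv2.MORPH_OPEN,np.ones((41,41),np.uint8))
cv2.imwrite("pics/m2.png",m2)
cs,_=cv2.findContours(m2,cv2.RETR_EXTERNAL,cv2.CHAIN_APPROX_NONE)
for q in cs:
    r=cv2.minAreaRect(q); b=topix(cv2.boxPoints(r),x1,y1)
    print(cv2.contourArea(q)/K/K, b.round(1).tolist()); print((plane("top",b,.051)*1000).round(1).tolist())
# brass
m3=((h2[...,0]>18)&(h2[...,0]<32)&(h2[...,1]>140)&(h2[...,2]>110)).astype('uint8')*255
cs,_=cv2.findContours(m3,cv2.RETR_EXTERNAL,cv2.CHAIN_APPROX_NONE)
q=max(cs,key=cv2.contourArea); b=topix(cv2.boxPoints(cv2.minAreaRect(q)),x1,y1); print('brass',(plane("top",b,.051)*1000).round(1).tolist())
cv2.imwrite("pics/m.png",np.hstack([cv2.copyMakeBorder(m,0,600-m.shape[0],0,0,0),m2,m3]))
E
```

```text
[ 24  16 160] [ 12 180 164] [ 19 242 191]
257.53125 [[195.4, 181.4], [195.4, 165.4], [212.4, 165.4], [212.4, 181.4]]
[[566.3, 225.7, 51.0], [599.7, 228.2, 51.0], [600.7, 193.0, 51.0], [567.3, 190.7, 51.0]]
480.53125 [[200.6, 148.9], [200.6, 119.9], [219.4, 119.9], [219.4, 148.9]]
[[634.9, 219.9, 51.0], [697.6, 224.8, 51.0], [698.6, 185.2, 51.0], [635.9, 180.8, 51.0]]
brass [[467.7, 236.6, 51.0], [530.8, 231.8, 51.0], [526.5, 194.5, 51.0], [463.6, 199.6, 51.0]]
```

View pics/m.png

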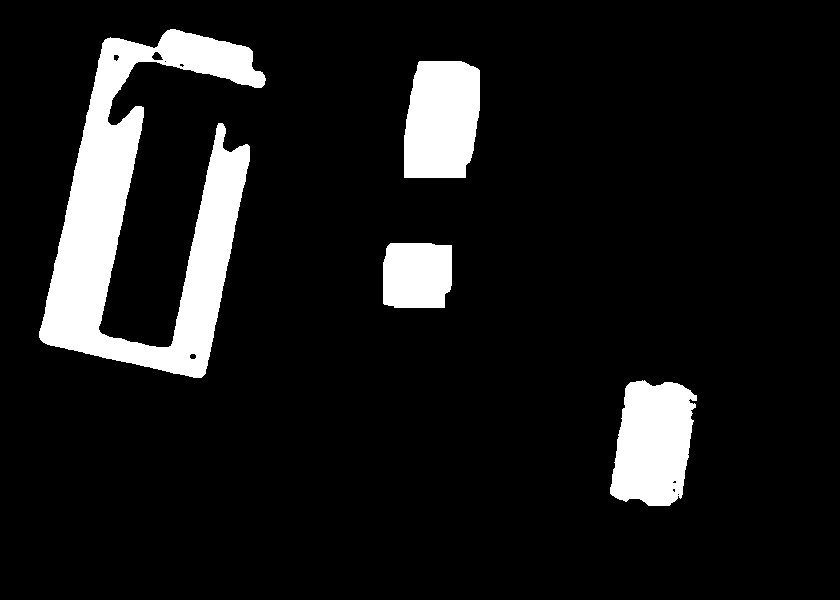

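```bash
python3 - <<'E'
from h import *
t=cv2.imread("pics/top0.png"); K=4
def crop(im,x0,y0,x1,y1): return cv2.resize(im[y0:y1,x0:x1],None,fx=K,fy=K,interpolation=cv2.INTER_CUBIC)
def topix(c,x0,y0): return (np.asarray(c,float)+.5)/K-.5+[x0,y0]
def line(P):
    v=cv2.fitLine(P[:,:2].astype('float32'),cv2.DIST_HUBER,0,1e-4,1e-4).ravel(); 
    d=v[:2]*np.sign(v[0]); return d,v[2:]
def isect(a,b):
    (d,p),(e,q)=a,b; s=np.linalg.solve(np.c_[d,-e],q-p); return p+s[0]*d
x0,y0=335,155
c=crop(t,x0,y0,415,258); hsv=cv2.cvtColor(c,cv2.COLOR_BGR2HSV)
m=((hsv[...,1]<110)&(hsv[...,2]>90)).astype('uint8')*255
cs,_=cv2.findContours(m,cv2.RETR_EXTERNAL,cv2.CHAIN_APPROX_NONE)
q=max(cs,key=cv2.contourArea)[:,0,:]
def seg(q,a,b,tol=6):
    a=np.array(a,float);b=np.array(b,float);u=(b-a)/np.linalg.norm(b-a);s=(q-a)@u;n=abs((q-a)@[-u[1],u[0]])
    return q[(s>10)&(s<np.linalg.norm(b-a)-10)&(n<tol)]
L=seg(q,(105,45),(40,335)); B=seg(q,(42,341),(202,378)); R=seg(q,(248,155),(206,370))
W=lambda Q,z:plane("top",topix(Q,x0,y0),z)
l,b,r=[line(W(Q,.010)) for Q in (L,B,R)]
hd=lambda d:np.degrees(np.arctan2(d[1],d[0]))
print('heads L,R,B',hd(l[0]),hd(r[0]),hd(b[0]),len(L),len(B),len(R))
bl,br=isect(l,b),isect(r,b); print('corners',bl,br,'width',np.linalg.norm(bl-br))
h=np.radians((hd(l[0])+hd(r[0]))/2); u=np.array([np.cos(h),np.sin(h)])
print('fixture from bottom:',(bl+br)/2+.085*u,np.degrees(h))
# V orange block: edges at 49 high
mo=((hsv[...,0]<20)&(hsv[...,1]>215)).astype('uint8')*255
cv2.imwrite('pics/mo.png',np.hstack([c,cv2.merge([mo]*3)]))
# screws: 
# bearing
x1,y1=180,105
c2=crop(t,x1,y1,245,255)
cv2.imwrite('pics/c2.png',c2)
h2=cv2.cvtColor(c2,cv2.COLOR_BGR2HSV)
for row in (80,100,120,140): print(row,[tuple(int(k) for k in h2[row,x]) for x in range(68,180,6)])
u4=lambda P:((proj("top",P)-[x1,y1]+.5)*K-.5).round(1)
E
```

```text
heads L,R,B -11.276367 -11.32596 78.86037 270 141 195
corners [ 0.4566118  -0.08468355] [ 0.4391058  -0.17358679] width 0.0906104
fixture from bottom: [ 0.5312107  -0.14579228] -11.301163
80 [(12, 178, 165), (12, 183, 159), (13, 180, 163), (12, 168, 161), (12, 101, 151), (20, 41, 160), (18, 38, 179), (20, 36, 186), (20, 35, 194), (25, 29, 196), (23, 29, 193), (22, 32, 177), (19, 34, 158), (21, 35, 138), (15, 35, 115), (20, 32, 97), (15, 34, 89), (19, 35, 81), (42, 21, 60)]
100 [(13, 179, 164), (13, 184, 159), (13, 179, 164), (11, 138, 159), (14, 61, 162), (21, 35, 175), (20, 36, 186), (20, 35, 195), (25, 31, 196), (27, 24, 200), (25, 31, 192), (17, 38, 181), (20, 36, 170), (18, 37, 157), (21, 31, 140), (18, 37, 118), (22, 33, 86), (20, 25, 62), (0, 0, 31)]
120 [(13, 184, 161), (12, 179, 161), (12, 171, 155), (12, 88, 159), (16, 41, 169), (19, 34, 182), (19, 37, 193), (21, 34, 196), (28, 24, 198), (29, 26, 194), (18, 35, 187), (22, 37, 173), (20, 36, 163), (19, 36, 147), (17, 36, 129), (19, 35, 101), (20, 40, 76), (30, 25, 41), (174, 40, 32)]
140 [(12, 183, 164), (12, 174, 164), (11, 128, 160), (15, 55, 161), (20, 37, 178), (16, 33, 191), (20, 34, 196), (26, 27, 199), (30, 24, 200), (23, 29, 193), (20, 35, 182), (19, 33, 171), (18, 38, 154), (18, 36, 142), (18, 33, 116), (20, 34, 89), (10, 25, 61), (24, 51, 25), (133, 71, 25)]
```

View pics/mo.png

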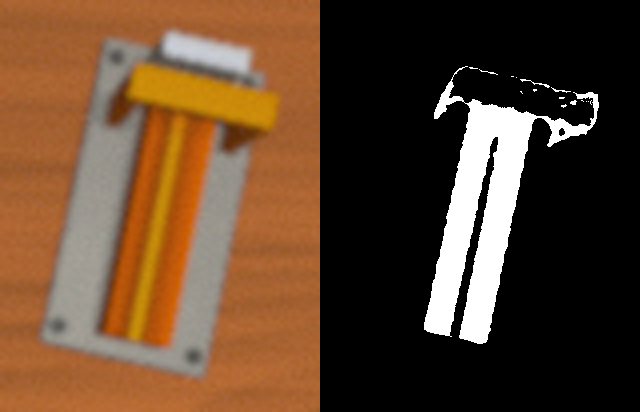

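View pics/c2.png

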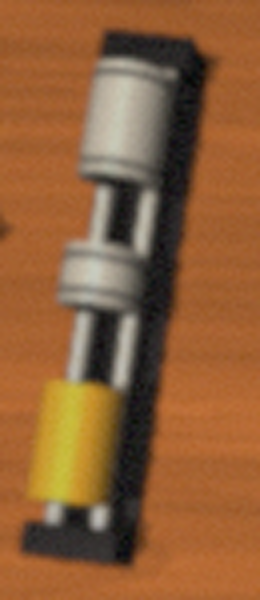

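```bash
python3 - <<'E'
from h import *
K=4;x1,y1=180,105
c2=cv2.imread('pics/c2.png'); h2=cv2.cvtColor(c2,cv2.COLOR_BGR2HSV).astype(float); g=cv2.cvtColor(c2,cv2.COLOR_BGR2GRAY).astype(float)
tp=lambda c:(np.asarray(c,float)+.5)/K-.5+[x1,y1]
Ls=[];Rs=[]
for y in range(85,160,5):
    s=h2[y,:,1]; xs=np.arange(len(s)); i=[x for x in range(70,110) if s[x]>110>=s[x+1]][-1]; Ls.append((i+.5,y))
    v=h2[y,:,2]; j=[x for x in range(140,185) if v[x]>75>=v[x+1]][0]; Rs.append((j+.5,y))
Ls=np.array(Ls);Rs=np.array(Rs)
pl=np.polyfit(Ls[:,1],Ls[:,0],1);pr=np.polyfit(Rs[:,1],Rs[:,0],1);print(pl,pr,np.polyval(pl,120),np.polyval(pr,120))
u=None
def ax(poly,head,side):
    o,d=ray("top",tp([[np.polyval(poly,85),85],[np.polyval(poly,155),155]]))
    n=np.cross(d[0],d[1]);n/=np.linalg.norm(n)
    u=np.array([np.cos(head),np.sin(head),0]); lat=np.array([-u[1],u[0],0])
    if n@lat<0:n=-n
    # axis at z=.051 near x=.667
    out=[]
    for X in (.64,.69):
        # n.(p-o) = -side*R
        y=(-side*.020+n@o-n[0]*X-n[2]*.051)/n[1]; out.append((X,y))
    return np.array(out)
for h in (-6,-8):
    a,b=ax(pl,np.radians(h),1),ax(pr,np.radians(h),-1)
    for w in(a,b): print((w*1000).round(1).tolist(),np.degrees(np.arctan2(*(w[1]-w[0])[::-1])).round(2))
# profile along the light centreline
for y in range(48,200,2):
    cx=np.polyval(pl,y)*.6+np.polyval(pr,y)*.4; print(y,int(round(g[y,int(cx)-6:int(cx)+7].mean())),end='; ')
# V block check
import math
f=np.array([.5312,-.1458]);h=math.radians(-11.3);R=np.array([[math.cos(h),-math.sin(h)],[math.sin(h),math.cos(h)]])
for p in ([-.075,.017,.049],[-.075,-.017,.049],[-.075,0,.032],[.065,.022,.078],[.065,-.022,.078],[.036,.036,.096],[.036,-.036,.096]):
    P=np.r_[f+R@p[:2],p[2]]; print(p,((proj('top',P)-[335,155]+.5)*4-.5).round(0))
# brass + rack line from scene
E
```

```text
[ -0.16285714 104.30952381] [-1.20714286e-01  1.77785714e+02] 84.76666666666671 163.3
[[640.0, 202.7], [690.0, 198.6]] -4.62
[[640.0, 202.7], [690.0, 200.3]] -2.75
[[640.0, 202.7], [690.0, 198.6]] -4.62
[[640.0, 202.7], [690.0, 200.3]] -2.75
48 32; 50 34; 52 38; 54 56; 56 80; 58 113; 60 142; 62 165; 64 172; 66 166; 68 149; 70 135; 72 134; 74 146; 76 163; 78 182; 80 190; 82 193; 84 194; 86 193; 88 193; 90 193; 92 193; 94 193; 96 193; 98 193; 100 193; 102 194; 104 195; 106 195; 108 194; 110 194; 112 193; 114 193; 116 194; 118 194; 120 193; 122 192; 124 192; 126 193; 128 194; 130 195; 132 195; 134 195; 136 194; 138 195; 140 196; 142 196; 144 196; 146 195; 148 195; 150 190; 152 185; 154 174; 156 161; 158 150; 160 147; 162 151; 164 163; 166 171; 168 173; 170 160; 172 142; 174 113; 176 86; 178 60; 180 49; 182 53; 184 75; 186 102; 188 120; 190 141; 192 150; 194 155; 196 157; 198 161; [-0.075, 0.017, 0.049] [[104. 333.]]
[-0.075, -0.017, 0.049] [[169. 348.]]
[-0.075, 0, 0.032] [[131. 341.]]
[0.065, 0.022, 0.078] [[160.  54.]]
[0.065, -0.022, 0.078] [[246.  74.]]
[0.036, 0.036, 0.096] [[127.  97.]]
[0.036, -0.036, 0.096] [[272. 130.]]
```

```bash
python3 - <<'E'
from h import *
tp=lambda c:(np.asarray(c,float)+.5)/4-.5+[180,105]
print('centre',plane('top',tp([[116.8,115.5],[124,71],[109.5,160]]),.0705))
# rod line: rods left edges, z=.030..034: block outer edges in crop: left edges of the end blocks top z=.040
print('blocks',plane('top',tp([[104,33],[24,522],[196,42],[133,530]]),.040))
# scene: predicted bearing ends on axis
h=np.radians(-4.8);u=np.array([np.cos(h),np.sin(h),0])
c=np.array([.666,.2010,.051])
print('scene', proj('scene',[c,c-.0295*u,c+.0295*u,c+[0,0,.02]]).round(1), proj('scene',[.497,.2156,.051]))
s=cv2.imread('pics/scene0.png'); a=s[150:210,395:455]; cv2.imwrite('pics/s3.png',cv2.resize(a,None,fx=10,fy=10,interpolation=cv2.INTER_CUBIC))
E
```

```text
centre [[0.66226546 0.19936337 0.0705    ]
 [0.68588557 0.19742766 0.0705    ]
 [0.63889148 0.20136574 0.0705    ]]
blocks [[0.71731174 0.21883141 0.04      ]
 [0.45644908 0.24170339 0.04      ]
 [0.71353981 0.1690906  0.04      ]
 [0.45421214 0.18544725 0.04      ]]
scene [[428.2 177.9]
 [418.1 172.6]
 [438.6 183.3]
 [429.5 171.5]] [[373.49969101 149.27543546]]
```

View pics/s3.png

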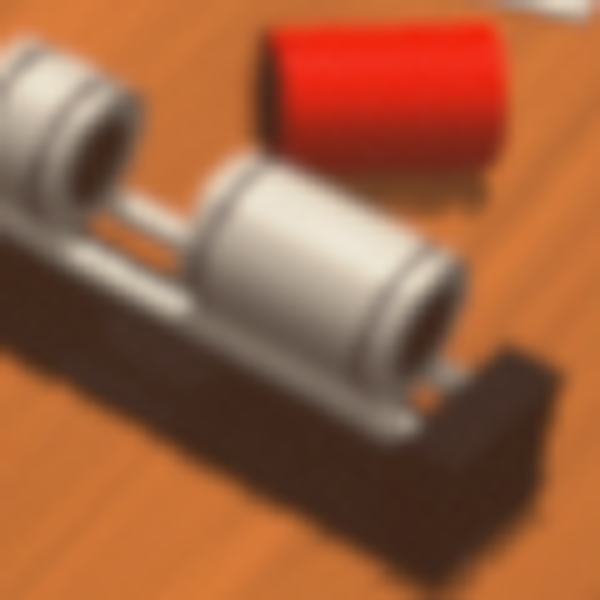

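Measured so far, in world coordinates:

| Item | Position (m) | Heading |
|---|---|---|
| Long bearing | (0.6625, 0.201) | −4.7° |
| Fixture | (0.531, −0.146) | −11.3° |

The sizes I measured match the ones given. I'll turn and move towards the bearing now.

```bash
python3 -m inch '[[-1,[0,0.3,-0.4],0.6],[-1,[0,0.7,-0.85],0.6],[-1,[0,0.7,-0.85],0.6],[-1,[0,0.7,-0.85],0.6],[-1,[0,0.7,-0.85],0.6],[-1,[0,0.7,-0.85],0.6],[-1,[0,0.7,-0.85],0.6],[-1,[0,0.7,-0.85],0.6]]'
cat > st.py <<'E'
import sys,numpy as np
from rig import env
s=env.observe();p=np.array(s['position']);R=np.array(s['tool_rot'])
print('t',round(s['time_s'],2),'p',p.round(4),'yhead',np.degrees(np.arctan2(R[1,1],R[0,1])).round(2),'xdown',R[:,0].round(4),'F',np.round(s['ft_force'],1),'w',round(s['grip_width'],4))
if len(sys.argv)>4:
    g=np.array(list(map(float,sys.argv[1:4]))); h=float(sys.argv[4])
    print('need units xyz',(R.T@(g-p)/.03).round(2),'turn',((np.degrees(np.arctan2(R[1,1],R[0,1]))-h)/5).round(2))
E
python3 st.py .6625 .201 .404 -4.7
```

```text
time_s: 0.77
position: [0.3113, -0.3064, 0.4046]
tool_rot: [[-0.0, 0.997, -0.078], [0.0, -0.078, -0.997], [-1.0, -0.0, -0.0]]
ft_force: [1.0, -1.5, -0.1]
grip_width: 0.0854
t 0.77 p [ 0.3113 -0.3064  0.4046] yhead -4.48 xdown [-2.e-04  4.e-04 -1.e+00] F [ 1.  -1.5 -0.1] w 0.0854
need units xyz [  0.02  10.35 -17.77] turn 0.04
```

```bash
python3 -m inch '[[-1,[0,0.57,-0.97],0],[-1,[0,0.57,-0.97],0],[-1,[0,0.57,-0.97],0],[-1,[0,0.57,-0.97],0],[-1,[0,0.57,-0.97],0],[-1,[0,0.57,-0.97],0],[-1,[0,0.57,-0.97],0],[-1,[0,0.57,-0.97],0]]' >/dev/null
python3 -m inch '[[-1,[0,0.57,-0.97],0],[-1,[0,0.57,-0.97],0],[-1,[0,0.57,-0.97],0],[-1,[0,0.57,-0.97],0],[-1,[0,0.57,-0.97],0],[-1,[0,0.57,-0.97],0],[-1,[0,0.57,-0.97],0],[-1,[0,0.3,-0.5],0]]' >/dev/null
python3 st.py .6625 .201 .404 -4.7
```

```text
t 2.1 p [0.6107 0.1252 0.4039] yhead -4.18 xdown [-8.e-04  6.e-04 -1.e+00] F [ 0.2  0.3 -0.3] w 0.0858
need units xyz [-0.    1.54 -2.64] turn 0.1
```

```bash
python3 -m inch '[[-1,[0,0.5,-0.88],0.1],[-1,[0,0.5,-0.88],0],[-1,[0,0.5,-0.88],0],[-1,[1,0,0],0],[-1,[1,0,0],0],[-1,[0.9,0,0],0],[-1,[0,0,0],0],[-1,[0,0,0],0]]' >/dev/null
python3 st.py .6625 .201 .208 -4.7
python3 - <<'E'
from h import *
for n in("top","scene"): cv2.imwrite(f"pics/{n}1.png",optics.get_image(n)[:,:,::-1])
t=cv2.imread("pics/top1.png")[90:240,150:290];s=cv2.imread("pics/scene1.png")[70:220,330:470]
cv2.imwrite("pics/v1.png",np.hstack([cv2.resize(i,None,fx=2.8,fy=2.8,interpolation=cv2.INTER_CUBIC) for i in(t,s)]))
E
```

```text
t 2.77 p [0.6609 0.1976 0.3169] yhead -4.81 xdown [-2.9e-03 -4.0e-04 -1.0e+00] F [-0.1 -0.8  0.6] w 0.0856
need units xyz [ 3.63  0.05 -0.12] turn -0.02
```

View pics/v1.png

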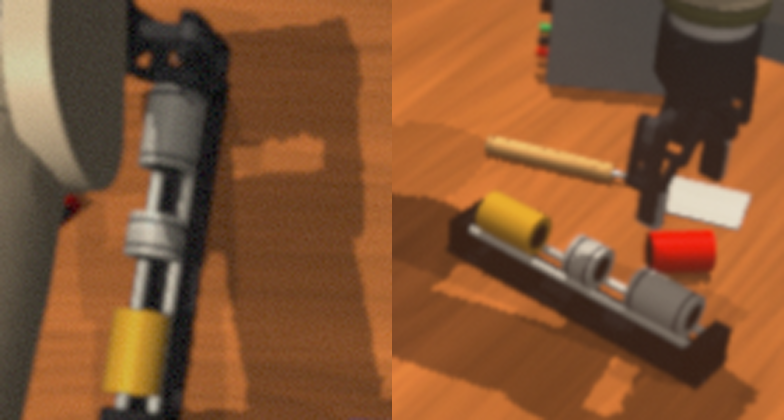

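```bash
python3 - <<'E'
from h import *
t=cv2.imread("pics/top0.png");h=cv2.cvtColor(t,cv2.COLOR_BGR2HSV)
m=(((h[...,0]<5)|(h[...,0]>175))&(h[...,1]>200)).astype('uint8');m[:, 250:]=0
q=max(cv2.findContours(m,0,1)[0],key=cv2.contourArea); b=cv2.boxPoints(cv2.minAreaRect(q)); print(plane('top',b,.03).round(3))
E
```

```text
[[0.638 0.345 0.03 ]
 [0.662 0.318 0.03 ]
 [0.609 0.271 0.03 ]
 [0.585 0.299 0.03 ]]
```

The gripper straddles the bearing, and the red decoy is about 40 mm clear of the outer finger, so I'm descending.

```bash
python3 -m inch '[[-1,[0,0.05,-0.12],0],[-1,[0.7,0,0],0],[-1,[0.8,0,0],0],[-1,[0.8,0,0],0],[-1,[0.8,0,0],0],[-1,[0.45,0,0],0],[-1,[0,0,0],0],[-1,[0,0,0],0]]' 30 >/dev/null
python3 st.py .6625 .201 .208 -4.7
```

```text
t 3.53 p [0.663  0.2013 0.2124] yhead -4.8 xdown [ 1.4e-03  2.0e-04 -1.0e+00] F [0.2 0.5 0.6] w 0.0855
need units xyz [ 0.15 -0.02  0.01] turn -0.02
```

```bash
python3 -m inch '[[-1,[0.1,0,0],0],[0,[0,0,0],0],[0.2,[0,0,0],0],[0.3,[0,0,0],0],[0.5,[0,0,0],0],[0.7,[0,0,0],0],[1,[0,0,0],0],[1,[0,0,0],0]]' 30 >/dev/null
python3 st.py .6625 .201 .208 -4.7
python3 -m inch '[[1,[0,0,0],0],[1,[0,0,0],0],[1,[0,0,0],0],[1,[0,0,0],0],[1,[0,0,0],0],[1,[0,0,0],0],[1,[0,0,0],0],[1,[0,0,0],0]]' 30 >/dev/null
python3 st.py .6625 .201 .208 -4.7
```

```text
t 4.2 p [0.6627 0.201  0.2088] yhead -4.81 xdown [ 9.e-04 -2.e-04 -1.e+00] F [-1.1 -2.4  4.7] w 0.0392
need units xyz [ 0.03 -0.01 -0.  ] turn -0.02
t 4.87 p [0.6627 0.201  0.2088] yhead -4.81 xdown [ 9.e-04 -2.e-04 -1.e+00] F [-1.2 -2.4  5.5] w 0.0389
need units xyz [ 0.03 -0.01 -0.  ] turn -0.02
```

```bash
python3 -m inch '[[1,[-0.2,0,0],0],[1,[-0.5,0,0],0],[1,[-0.8,0,0],0],[1,[-0.8,0,0],0],[1,[-0.8,0,0],0],[1,[-0.8,0,0],0],[1,[-0.3,0,0],0],[1,[0,0,0],0]]' 40 >/dev/null
python3 st.py .6625 .201 .33 -4.7
python3 - <<'E'
from h import *
for n in("top","scene"): cv2.imwrite(f"pics/{n}2.png",optics.get_image(n)[:,:,::-1])
t=cv2.imread("pics/top2.png")[90:240,150:290];s=cv2.imread("pics/scene2.png")[70:220,330:470]
cv2.imwrite("pics/v2.png",np.hstack([cv2.resize(i,None,fx=2.8,fy=2.8,interpolation=cv2.INTER_CUBIC) for i in(t,s)]))
E
```

```text
t 5.53 p [0.6625 0.2013 0.3364] yhead -4.79 xdown [ 3.9e-03  7.0e-04 -1.0e+00] F [-0.5  1.4 -1.1] w 0.0387
need units xyz [ 0.21 -0.    0.01] turn -0.02
```

View pics/v2.png

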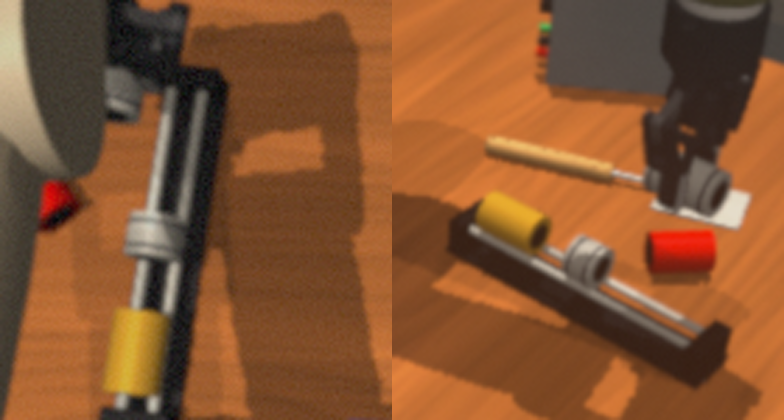

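```bash
python3 -m inch '[[1,[0,-0.1,0.3],0.65],[1,[0,-0.2,0.7],0.65],[1,[0,-0.2,0.9],0],[1,[0,-0.2,0.95],0],[1,[0,-0.2,0.95],0],[1,[0,-0.2,0.95],0],[1,[0,-0.2,0.95],0],[1,[0,-0.2,0.95],0]]' 40 >/dev/null
python3 -m inch '[[1,[0,-0.2,0.95],0],[1,[0,-0.2,0.95],0],[1,[0,-0.2,0.95],0],[1,[0,-0.2,0.95],0],[1,[0,-0.2,0.8],0],[1,[0,-0.2,0.5],0],[1,[0,0,0],0],[1,[0,0,0],0]]' 40 >/dev/null
python3 st.py .5067 -.1409 .25 -11.3
```

```text
t 6.97 p [ 0.5158 -0.13    0.3328] yhead -11.4 xdown [-0.0024  0.0016 -1.    ] F [ 0.4  0.7 -1.3] w 0.0392
need units xyz [ 2.76 -0.22  0.42] turn -0.02
```

```bash
python3 -m inch '[[1,[0,-0.22,0.42],0],[1,[0,0,0],0],[1,[0.6,0,0],0],[1,[0.8,0,0],0],[1,[0.8,0,0],0],[1,[0.5,0,0],0],[1,[0,0,0],0],[1,[0,0,0],0]]' 40 >/dev/null
python3 st.py .5067 -.1409 .2178 -11.3
python3 - <<'E'
from h import *
for n in("top","scene"): cv2.imwrite(f"pics/{n}3.png",optics.get_image(n)[:,:,::-1])
t=cv2.imread("pics/top3.png")[140:260,320:430];s=cv2.imread("pics/scene3.png")[170:290,230:340]
cv2.imwrite("pics/v3.png",np.hstack([cv2.resize(i,None,fx=3.6,fy=3.6,interpolation=cv2.INTER_CUBIC) for i in(t,s)]))
E
```

```text
t 7.63 p [ 0.5076 -0.14    0.2527] yhead -11.25 xdown [-0.0015  0.001  -1.    ] F [-0.6  0.  -2.7] w 0.0385
need units xyz [ 1.16 -0.02  0.04] turn 0.01
```

View pics/v3.png

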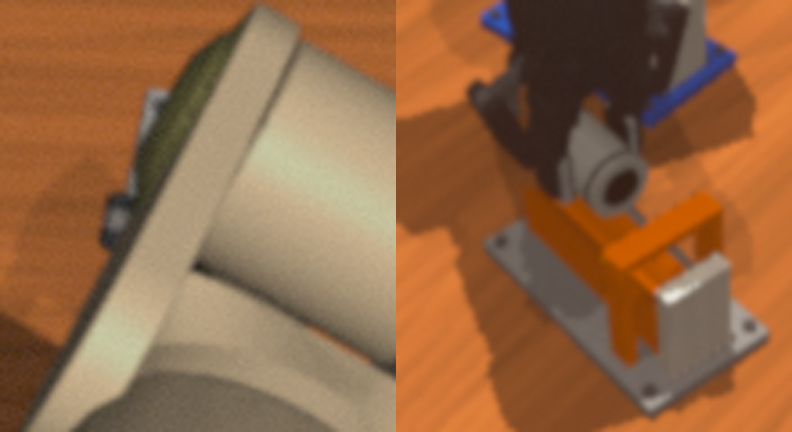

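```bash
python3 - <<'E'
from h import *
h=np.radians(-11.25);u=np.array([np.cos(h),np.sin(h),0]);l=np.array([-u[1],u[0],0])
c=np.array([.5076,-.14,.0949])
print('pred face centre',proj('scene',c+.0295*u), 'px per 5mm lateral',(proj('scene',c+.0295*u+.005*l)-proj('scene',c+.0295*u)))
f=np.array([.5312,-.1458,0])
for p in ([.085,-.045,.01],[.085,.045,.01],[-.085,-.045,.01],[.065,-.022,.078],[.065,.022,.078],[.036,-.036,.096],[.036,.036,.096],[-.075,-.017,.049]):
    print(p,((proj('scene',f+p[0]*u+p[1]*l+[0,0,p[2]])-[230,170])*3.6+[396,0]).round(0))
s=cv2.imread("pics/scene3.png")[195:275,260:340]
cv2.imwrite("pics/v3b.png",cv2.resize(s,None,fx=7.4,fy=7.4,interpolation=cv2.INTER_CUBIC))
print(((proj('scene',c+.0295*u)-[260,195])*7.4))
E
```

```text
pred face centre [[292.12089117 222.10627757]] px per 5mm lateral [[ 1.95001199 -1.1365439 ]]
[0.085, -0.045, 0.01] [[649. 409.]]
[0.085, 0.045, 0.01] [[770. 328.]]
[-0.085, -0.045, 0.01] [[480. 238.]]
[0.065, -0.022, 0.078] [[654. 289.]]
[0.065, 0.022, 0.078] [[716. 250.]]
[0.036, -0.036, 0.096] [[600. 249.]]
[0.036, 0.036, 0.096] [[702. 187.]]
[-0.075, -0.017, 0.049] [[520. 182.]]
[[237.69459466 200.58645402]]
```

View pics/v3b.png

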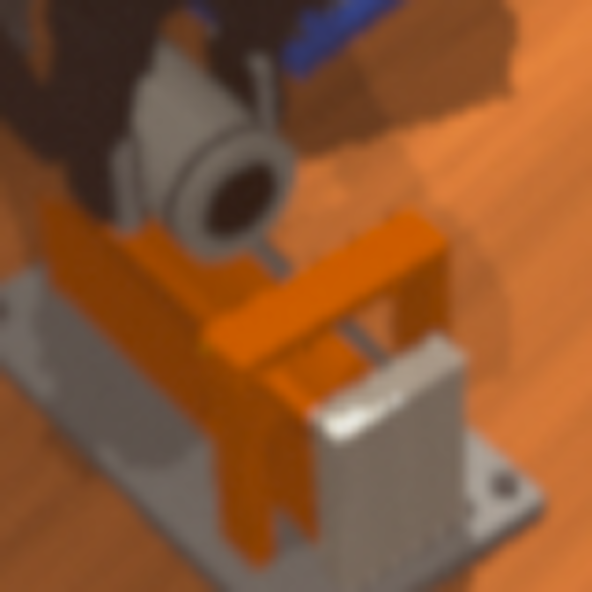

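The bearing's face centre is within 1 px of the prediction, and the fixture corners agree to 1–2 px. I'll lower it gently while watching the force.

```bash
python3 -m inch '[[1,[0.2,0,0.04],0],[1,[0.3,0,0],0],[1,[0.25,0,0],0],[1,[0.15,0,0],0],[1,[0.1,0,0],0],[1,[0,0,0],0],[1,[0,0,0],0],[1,[0,0,0],0]]' 40 >/dev/null
python3 st.py .5067 -.1409 .2178 -11.3
```

```text
t 8.4 p [ 0.5071 -0.142   0.2234] yhead -11.3 xdown [ 4.e-04 -2.e-04 -1.e+00] F [ 0.5 -0.6 -1.6] w 0.0387
need units xyz [ 0.19 -0.02 -0.03] turn -0.0
```

```bash
python3 -m inch '[[1,[0.05,0,-0.03],0],[1,[0.04,0,0],0],[1,[0.03,0,0],0],[1,[0.02,0,0],0],[1,[0,0,0],0],[1,[0,0,0],0],[1,[0,0,0],0],[1,[0,0,0],0]]' >/dev/null
python3 st.py .5067 -.1409 .2178 -11.3
```

```text
t 9.07 p [ 0.5072 -0.1411  0.2191] yhead -11.3 xdown [ 1.e-04 -1.e-04 -1.e+00] F [-0.3 -0.  -1.4] w 0.0387
need units xyz [ 0.04 -0.02 -0.  ] turn -0.0
```

```bash
python3 -m inch '[[1,[0.02,0,0],0],[1,[0.02,0,0],0],[1,[0,0,0],0],[1,[0,0,0],0],[1,[0,0,0],0],[1,[0,0,0],0],[1,[0,0,0],0],[1,[0,0,0],0]]' >/dev/null
python3 st.py .5067 -.1409 .2178 -11.3
```

```text
t 9.73 p [ 0.5072 -0.1412  0.2179] yhead -11.3 xdown [ 4.e-04 -4.e-04 -1.e+00] F [-0.2 -2.3 -0.2] w 0.0387
need units xyz [ 0.   -0.02 -0.01] turn -0.0
```

```bash
python3 -m inch '[[1,[0,0,0.02],0],[1,[0.02,0,0],0],[1,[0.01,0,0],0],[1,[0,0,0],0],[1,[0,0,0],0],[1,[0,0,0],0],[1,[0,0,0],0],[1,[0,0,0],0]]' >/dev/null
python3 st.py .5067 -.1409 .2178 -11.3
```

```text
t 10.4 p [ 0.5069 -0.1415  0.2176] yhead -11.3 xdown [ 2.e-04  0.e+00 -1.e+00] F [-3.  -0.   7.3] w 0.0389
need units xyz [-0.01 -0.01 -0.02] turn 0.0
```

It now rests in the V (7 N up, no sideways force). I'll release it slowly and lift.

```bash
python3 -m inch '[[0.3,[0,0,0],0],[0,[0,0,0],0],[-0.3,[0,0,0],0],[-0.6,[0,0,0],0],[-1,[0,0,0],0],[-1,[0,0,0],0],[-1,[0,0,0],0],[-1,[0,0,0],0]]' 20 >/dev/null
python3 st.py .5067 -.1409 .2178 -11.3
python3 -m inch '[[-1,[-0.4,0,0],0],[-1,[-0.8,0,0],0],[-1,[-0.8,0,0],0],[-1,[-0.2,-0.3,0],0],[-1,[0,-0.8,0],0],[-1,[0,-0.8,0],0],[-1,[0,-0.6,0],0],[-1,[0,0,0],0]]' >/dev/null
python3 st.py .5067 -.1409 .2178 -11.3
python3 - <<'E'
from h import *
for n in("top","scene"): cv2.imwrite(f"pics/{n}4.png",optics.get_image(n)[:,:,::-1])
t=cv2.imread("pics/top4.png")[140:260,320:430];s=cv2.imread("pics/scene4.png")[170:290,230:340]
cv2.imwrite("pics/v4.png",np.hstack([cv2.resize(i,None,fx=3.6,fy=3.6,interpolation=cv2.INTER_CUBIC) for i in(t,s)]))
E
```

```text
t 11.07 p [ 0.507  -0.1416  0.2169] yhead -11.3 xdown [-1.e-04  1.e-04 -1.e+00] F [-0.7  0.2  0. ] w 0.0852
need units xyz [-0.03 -0.02 -0.02] turn -0.0
t 11.73 p [ 0.4306 -0.1258  0.2824] yhead -11.32 xdown [-0.003   0.0016 -1.    ] F [-0.1  0.3 -0.4] w 0.0852
need units xyz [ 2.15  2.59 -0.  ] turn -0.0
```

View pics/v4.png

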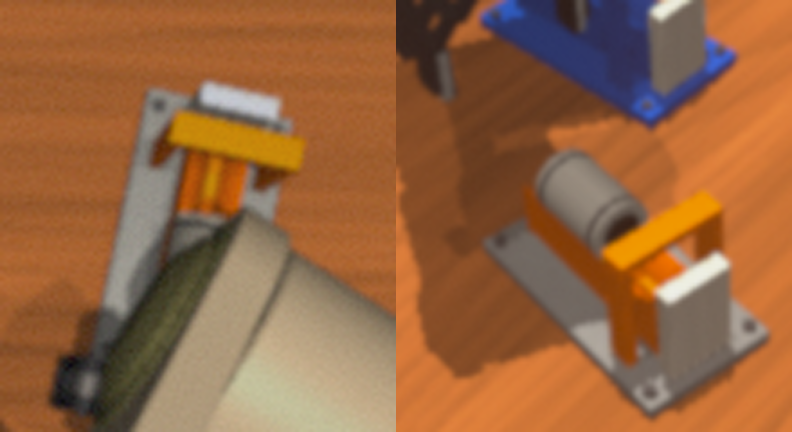

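The bearing lies straight in the V, short of the bridge. Next I'll close the fingers behind it and lower them into the V line.

```bash
python3 - <<'E'
import numpy as np
h=np.radians(-11.3);u=np.array([np.cos(h),np.sin(h)]);f=np.array([.5312,-.1458])
for x in(-.102,-.075,-.02,-.005): print(x,(f+x*u).round(4))
E
python3 -m inch '[[1,[0,0,0],0],[1,[0,0,0],0],[1,[0,0,0],0],[1,[0,0,0],0],[1,[0.3,0,0],0],[1,[0.6,0,0],0],[1,[0.6,0,0],0],[1,[0.3,0,0],0]]' 40 >/dev/null
python3 st.py .4312 -.1258 .225 -11.3
```

```text
-0.102 [ 0.4312 -0.1258]
-0.075 [ 0.4577 -0.1311]
-0.02 [ 0.5116 -0.1419]
-0.005 [ 0.5263 -0.1448]
t 12.5 p [ 0.4334 -0.1268  0.2273] yhead -11.3 xdown [-0.0016  0.001  -1.    ] F [-0.4 -0.2 -0.1] w 0.0004
need units xyz [ 0.08 -0.08 -0.02] turn 0.0
```

Now I'll push along +y of the tool (the fixture's +x), steadily at first.

```bash
python3 -m inch '[[1,[0.06,0,-0.02],0],[1,[0,0.2,0],0],[1,[0,0.2,0],0],[1,[0,0.2,0],0],[1,[0,0.2,0],0],[1,[0,0.2,0],0],[1,[0,0.2,0],0],[1,[0,0,0],0]]' >/dev/null
python3 st.py .5263 -.1448 .225 -11.3
python3 -m inch '[[1,[0,0.2,0],0],[1,[0,0.2,0],0],[1,[0,0.2,0],0],[1,[0,0.2,0],0],[1,[0,0.15,0],0],[1,[0,0.1,0],0],[1,[0,0,0],0],[1,[0,0,0],0]]' >/dev/null
python3 st.py .5263 -.1448 .225 -11.3
python3 - <<'E'
from h import *
s=optics.get_image("scene")[:,:,::-1]; cv2.imwrite("pics/scene5.png",s)
cv2.imwrite("pics/v5.png",cv2.resize(s[170:290,230:340],None,fx=4.5,fy=4.5,interpolation=cv2.INTER_CUBIC))
E
```

```text
t 13.17 p [ 0.4699 -0.1337  0.2273] yhead -11.29 xdown [ 1.1e-03 -6.0e-04 -1.0e+00] F [-0.5  0.4 -0.8] w 0.0003
need units xyz [ 0.08  1.92 -0.  ] turn 0.0
t 13.83 p [ 0.4999 -0.1396  0.2271] yhead -11.29 xdown [ 1.e-04 -0.e+00 -1.e+00] F [ 0.1 -0.2  0.5] w 0.0001
need units xyz [ 0.07  0.9  -0.  ] turn 0.0
```

View pics/v5.png

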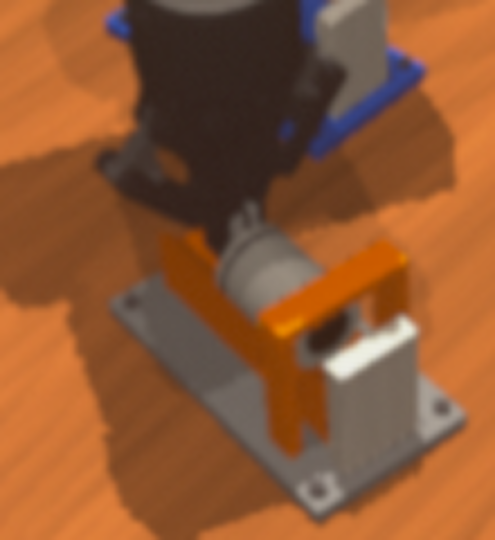

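```bash
python3 -m inch '[[1,[0,0.15,0],0],[1,[0,0.15,0],0],[1,[0,0.15,0],0],[1,[0,0.1,0],0],[1,[0,0.1,0],0],[1,[0,0.05,0],0],[1,[0,0,0],0],[1,[0,0,0],0]]' >/dev/null
python3 st.py .5263 -.1448 .225 -11.3
python3 -m inch '[[1,[0,0.03,0],0],[1,[0,0.03,0],0],[1,[0,0.03,0],0],[1,[0,0.03,0],0],[1,[0,0.02,0],0],[1,[0,0,0],0],[1,[0,0,0],0],[1,[0,0,0],0]]' >/dev/null
python3 st.py .5263 -.1448 .225 -11.3
```

```text
t 14.55 p [ 0.5204 -0.1437  0.2271] yhead -11.3 xdown [ 1.e-04 -0.e+00 -1.e+00] F [-0.9 -0.1 -0.2] w 0.0001
need units xyz [ 0.07  0.2  -0.  ] turn -0.0
t 15.22 p [ 0.5245 -0.1445  0.2272] yhead -11.3 xdown [ 2.e-04 -1.e-04 -1.e+00] F [-0.5 -0.3 -0.3] w 0.0002
need units xyz [ 0.07  0.06 -0.  ] turn -0.0
```

```bash
python3 -m inch '[[1,[0,0.02,0],0],[1,[0,0.02,0],0],[1,[0,0.02,0],0],[1,[0,0,0],0],[1,[0,0,0],0],[1,[0,0,0],0],[1,[0,0,0],0],[1,[0,0,0],0]]' >/dev/null
python3 st.py .5263 -.1448 .225 -11.3
python3 - <<'E'
from h import *
s=optics.get_image("scene")[:,:,::-1]; cv2.imwrite("pics/scene6.png",s)
cv2.imwrite("pics/v6.png",cv2.resize(s[195:275,260:340],None,fx=7,fy=7,interpolation=cv2.INTER_CUBIC))
E
```

```text
t 15.88 p [ 0.5263 -0.1449  0.2271] yhead -11.3 xdown [ 1.e-04 -0.e+00 -1.e+00] F [ 0.4 -0.8 -0.2] w -0.0
need units xyz [ 0.07  0.   -0.  ] turn -0.0
```

View pics/v6.png

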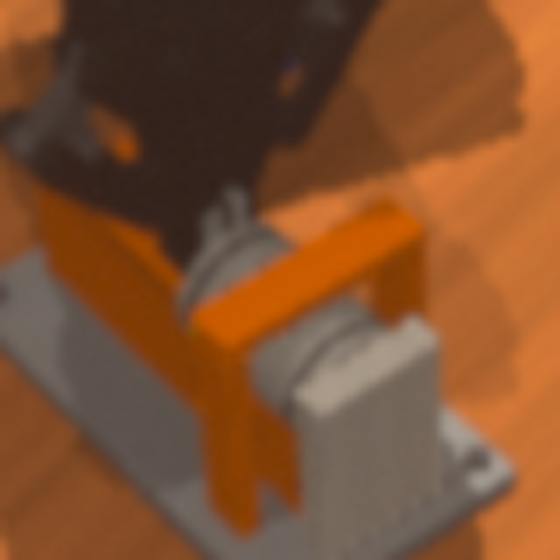

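The front of the bearing is close to the stop and there is no contact force yet, so I'll continue in small steps.

```bash
python3 -m inch '[[1,[0,0.02,0],0],[1,[0,0.02,0],0],[1,[0,0.02,0],0],[1,[0,0,0],0],[1,[0,0,0],0],[1,[0,0,0],0],[1,[0,0,0],0],[1,[0,0,0],0]]' >/dev/null
python3 st.py .5263 -.1448 .225 -11.3
```

```text
t 16.6 p [ 0.5273 -0.145   0.2269] yhead -11.29 xdown [-0.0033  0.001  -1.    ] F [-5.1  0.7  2.5] w -0.0002
need units xyz [ 0.06 -0.03  0.  ] turn 0.0
```

```bash
python3 -m inch '[[1,[0,0.02,0],0],[1,[0,0.02,0],0],[1,[0,0,0],0],[1,[0,0,0],0],[1,[0,0,0],0],[1,[0,0,0],0],[1,[0,0,0],0],[1,[0,0,0],0]]' >/dev/null
python3 st.py .5263 -.1448 .225 -11.3
```

```text
t 17.27 p [ 0.5278 -0.1451  0.2268] yhead -11.28 xdown [-0.0061  0.0018 -1.    ] F [-11.8   0.7   5. ] w -0.0
need units xyz [ 0.06 -0.05  0.  ] turn 0.0
```

The force rose from 5 to 12 N with almost no travel, so it is firm on the stop. I'll back off straight, then rise clear.

```bash
python3 -m inch '[[1,[0,-0.1,0],0],[1,[0,-0.1,0],0],[1,[0,-0.3,0],0],[1,[0,-0.6,0],0],[1,[0,-0.8,0],0],[1,[0,-0.5,0],0],[1,[0,0,0],0],[1,[0,0,0],0]]' >/dev/null
python3 -m inch '[[1,[-0.5,-0.3,0],0],[1,[-0.8,-0.6,-0.4],0],[1,[-0.8,-0.6,-0.8],0],[1,[-0.8,-0.3,-0.9],0],[1,[-0.8,0,-0.9],0],[1,[-0.5,0,-0.9],0],[1,[0,0,-0.5],0],[1,[0,0,0],0]]' >/dev/null
python3 st.py
python3 - <<'E'
from h import *
for n in("top","scene"): cv2.imwrite(f"pics/{n}7.png",optics.get_image(n)[:,:,::-1])
t=cv2.imread("pics/top7.png")[150:260,330:430];s=cv2.imread("pics/scene7.png")[190:280,250:350]
cv2.imwrite("pics/v7.png",np.hstack([cv2.resize(i,(400,400),interpolation=cv2.INTER_CUBIC) for i in(t,s)]))
cv2.imwrite("pics/v7b.png",cv2.imread("pics/top7.png"))
E
```

```text
t 18.6 p [0.4325 0.0107 0.3544] yhead -11.12 xdown [ 3.9e-03 -4.0e-04 -1.0e+00] F [-1.  -0.7 -0.4] w -0.0003
```

View pics/v7.png

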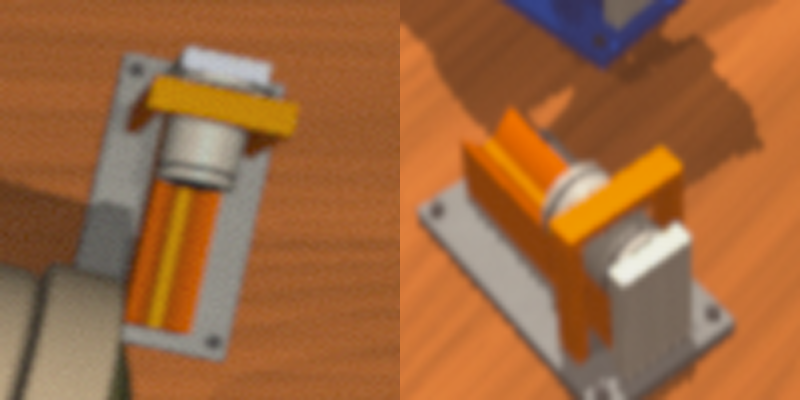

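View pics/v7b.png

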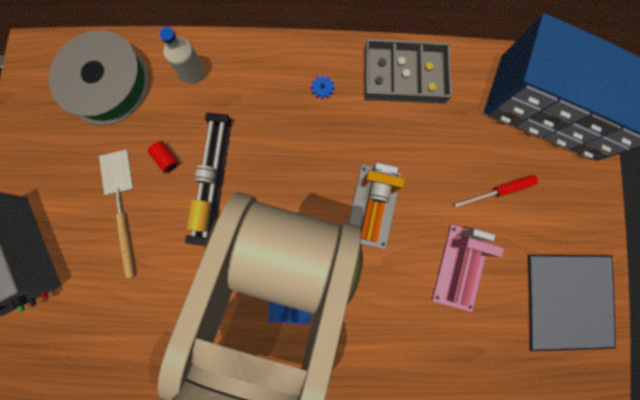

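```bash
python3 - <<'E'
from h import *
h=np.radians(-11.3);u=np.array([np.cos(h),np.sin(h),0]);f=np.array([.5312,-.1458,0])
t=cv2.imread("pics/top7.png")[165:215,355:410]; K=11
cv2.imwrite("pics/v8.png",cv2.resize(t,None,fx=K,fy=K,interpolation=cv2.INTER_CUBIC))
for n,x,z in(("rear top",.006,.08),("rear axis",.006,.06),("rear bottom",.006,.04),("front top",.065,.08),("rear top if 3mm short",.003,.08),("stop edge",.065,.078)):
    print(n,((proj('top',f+x*u+[0,0,z])-[355,165]+.5)*K-.5).round(0))
E
```

```text
rear top [[278. 380.]]
rear axis [[257. 394.]]
rear bottom [[237. 407.]]
front top [[342.  65.]]
rear top if 3mm short [[274. 396.]]
stop edge [[340.  67.]]
```

View pics/v8.png

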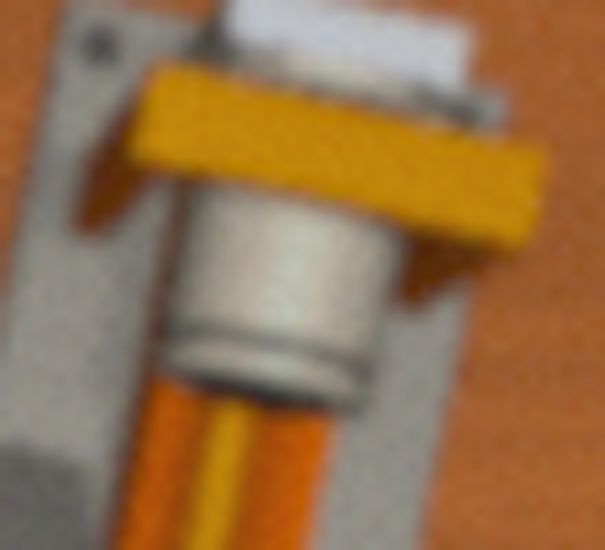

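The rear rim's top edge appears at about (276,378), against (278,380) predicted for fully home. The robot is clear and the neighbours haven't moved, so I'm handing in.

```bash
python3 -c "
from rig import env
print(env.close_job())"
```

```text
the job is handed in; nothing more can be done
None
```

The long bearing is in the V of the orange fixture, pushed under the bridge and against the back stop. I handed the job in at about 19 s of the 54 s allowed. I picked it off the rack, laid it in the V until the wrist read about 7 N up with no sideways force, and released it. Then I pushed it home with closed fingers and drew the arm clear.

- **Home against the stop:** the push force rose from about 5 to 12 N with almost no travel. In the last top picture the bearing's rear edge was within 1 mm of where it should be when fully home. It also looked straight in the V.
- **Resting on both flanks:** this rests on the force reading when I laid it down and on the pictures. I made no separate height measurement.
- **Everything else:** the short bearing, the brass bush and the red, blue and pink look-alikes showed no movement. The gripper was empty, and the wrist force was back to noise.

No check failed. The one small disagreement was the scene camera placing the fixture's corners 1–2 pixels off, which is within its calibration.

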